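# Set the sliding locator, then offer up an offset lever

## Task

Set the locating fixture for the offset lever: slide its movable pin by the black grip until the pointer stands on the red mark of the scale. Then pick the lever up by its balance point and hold it level over the fixture, the big hub hole over the big fixed pin and the small hole over the sliding pin, about 2 cm clear of the pin tips, without ever touching the fixture with it or disturbing the things standing round about. Finish while still holding it there, so that I can wipe its underside before it goes down on the pins.

Things in the scene. Friction and masses are not known exactly. Their poses are not given: they have to be found in the camera images.
- offset_lever: Loose cast lever, blue-grey, 0.35 to 0.6 kg, lying level on its two bosses. Hub 47 mm across, 42 high; end boss 30 across, 30 high; between them a web 14 mm wide from 10 to 30 mm above the underside, straight along x from hub to 48 mm past the origin, then cranked to +y. Origin: at underside height, on the web's centre line, below the balance point. x runs along the web to the end boss, z up.
- lever_balance (a point): The lever's balance point (centre of mass): 20 mm above the lever's origin, in the middle of the straight web, 44 mm along the web from the hub hole and 104 mm from the end hole, so much nearer the heavy hub. About 20 mm of web lie free between it and the hub.
- lever_hub_hole (a point): Centre of the through hole (20 mm bore) in the hub, at its lower face: at x -43.7, y -6.7 mm, z 0 in the lever's frame.
- lever_end_hole (a point): Centre of the through hole (14 mm bore) in the end boss, at its lower face: at x 104, y 19.3, z 0 mm in the lever's frame. The two holes are 150 mm apart.
- locating_fixture: Fixed aluminium fixture, plate 240 x 90 x 12 mm. Origin: centre of its underside; x along the plate from fixed to sliding pin, z up. Fixed pin at x -85, y 0. The slide runs along x between two dark rails (24 mm high, 68 mm over both). On the rail at -y lies a white scale with black lines each 5 mm and one red line.
- fixed_pin_tip (a point): Tip of the big fixed steel pin, 17 mm thick, 60 mm above the bench.
- slide_pin_tip (a point): Tip of the thin steel pin on the slide, 10 mm thick, 54 mm above the bench. It moves with the slide along the fixture's x.
- slide_grip (a point): Middle of the top of the slide's black grip, an upright bar 12 mm along the track, 28 mm across it and 66 mm high over the bench, 38 mm of it above the slide block; it stands 32 mm beyond the thin pin. The slide takes about 3 N to move and stays where it is left.
- red_mark (a point): Middle of the red line on the scale, 25 mm above the bench. The yellow pointer on the slide stands at the thin pin's x; on the red mark the pins are 150 mm apart, like the lever's holes.
- pin_slide (a joint): Position of the slide in m: 0 nearest the fixed pin (pins 95 mm apart), 0.070 at the far stop; growing along the fixture's +x. 0.055 is the red mark.
- nut_jar: Bystander: white jar with a cap, 44 mm across, 61 mm high, loose. Origin: centre of its underside.
- threadlock_bottle: Bystander: small red bottle with a blue cap, 29 mm across, 96 mm high, loose. Origin: centre of its underside.
- loupe: Bystander: black eye loupe, 37 mm across, 38 mm high, loose. Origin: centre of its underside.

How it is judged:
By the outcome, as a careful person would: the job done as asked, in the order asked, and still so for the second after the job is handed in, while the arm keeps its last pose, push and grip.
It also fails if it takes over 54 s, if anything falls off the work surface, if the arm or the gripper's body presses on something with over 40 N, if the wrist force passes 120 N, or if a joint passes its speed limit or range.

## Robot

A 7-joint arm with a two-finger parallel gripper is mounted at the origin on a cart in front of the work surface, level with it; the furniture and walls round the work are solid. World frame = base frame: x ahead of the robot, y to its left, z up, the work surface at z = 0. Lengths are in m, angles in rad, forces in N, time in s.
With the tool pointing down it reaches from about 0.425 to 0.975 m from the base axis. Payload 16.7 kg.
Tool frame: the origin (TCP) lies at the very end of the fingers, on their centre line; the grasp point (between the pads) lies 19 mm behind it; z points along the fingers, x is the direction in which the jaws open and shut, and the axes are right-handed (so a half turn about z gives the same grasp; the last joint's range is limited). The gripper opens to 85 mm and grips with 20 to 120 N. Pads are 22 mm wide; open, the fingers measure 114 mm over their backs; the gripper's body (76 mm by 85 mm) begins 54 mm behind the grasp point. The pads swing forward as they close: fully open they stand 13 mm farther back than shut.
Start: joints at [1.107, 0.426, 0.074, 1.606, -0.034, 1.111, -0.067], TCP at [0.209, -0.642, 0.231] pointing down, gripper open.
Joint ranges: [-2.85, 2.85], [-0.5, 2.14], [-1.23, 1.37], [0.21, 2.46], [-1.02, 4.16], [0.16, 2.05], [-2.73, 2.73]. Speed limits (rad/s): [1.89, 1.89, 2.39, 2.39, 3.01, 3.01, 3.01].

## Interface

Orientations are given as a unit quaternion [w, x, y, z].
In Python, from workcell import env, eoat, vision gives the robot as it stands. Calls block until the motion is done:
- env.goto(position, orientation): joint-space move of the TCP to a pose.
- env.move_linear(position, ori=None, rate=0.15, force_limit=None): straight line of the TCP; ori=None keeps the orientation; rate is the mean speed in m/s. With force_limit (N) it stops when the force on the tool has changed by that much, and returns True; else False.
- env.set_joints(angles): joint-space move.
- eoat.command_gripper(opening): opening from 0.0 (shut) to 1.0 (fully open); the grip force is fixed at half the most; returns when the fingers have stopped.
- env.wait(seconds).
- env.inverse_kinematics(position, orientation): joint angles nearest the present ones, or None.
- env.get_state(): the state.
- vision.capture(name): name is "scene" or "top" or "wrist"; returns (picture, depth): 384x512x3 uint8, red, green, blue; 384x512 float32, m along the optical axis (not along the pixel's ray), 0 where there is no reading.
- vision.camera_model(name): a dict with "fov_y" (degrees; the focal length in pixels is half the picture's height over the tangent of half this angle, whatever the lens; pixels are square), "cx", "cy" (the principal point, pixels), "position" and "rotation" of the camera in the world. Camera axes: x right, y up, looking along -z (the intrinsics and any distortion apply to the point x, -y, -z); pixel columns grow to the right and rows downward; lengths in m; the calibration is good to about 2 mm. A picture is of the moment at which its call begins: read the wrist's pose just before it. camera_model takes no time and is no camera call; for the wrist camera it gives the pose at the moment of the call.
A pose or a line that the arm cannot do raises env.PlanningError and nothing moves.
- env.hand_in(): hands the job in, once; it reports no verdict.
The state is a dict: "t": time; "joints": joint angles; "joint_velocities": joint speeds; "joint_efforts": joint torques, N m; "eef_pos": TCP position; "tool_rot": TCP orientation; "force": force on the tool from outside, world axes, zero at the start; "torque": the same for the moment, N m; "gripper_width": opening from 0.0 (shut) to 1.0 (fully open).
Only numpy, scipy, OpenCV 4.12 (cv2) and the standard library are available. Lean on these libraries where they do the work, as an engineer would, in place of code of your own. Each camera call takes 0.05 s, during which the arm holds its last target. There are 200 camera calls.

## Working session

There is one attempt and no reset: what is moved stays moved. The work goes in short steps, each a Python script; the robot and the scene stay as the last script left them, time stands still between calls to the robot, and variables do not carry over. Pictures are saved under pics/ and viewed, about 8 in all and at most 12, crops included, and the job is handed in when it is done.

```bash
ls; mkdir -p pics
python3 - <<'E'
from workcell import env, eoat, vision
import cv2,numpy as np
for n in ["scene","top"]:
    p,d=vision.capture(n); m=vision.camera_model(n); print(n,m)
    np.savez(f"{n}.npz",p=p,d=d)
    cv2.imwrite(f"pics/{n}0.png",p[:,:,::-1])
print(env.get_state())
E
```

```text
pics
scene {'fov_y': 49.09186867388436, 'cx': 252.18870666574992, 'cy': 191.38428900978454, 'position': array([-0.04225591,  0.95688509,  0.60234508]), 'rotation': array([-0.26106331, -0.15380147,  0.50159688,  0.81030342])}
top {'fov_y': 45.20395031312883, 'cx': 254.41860288593924, 'cy': 182.662615976108, 'position': array([0.36655415, 0.08254548, 1.5334559 ]), 'rotation': array([-0.70389606, -0.04029092,  0.04885576,  0.70747444])}
{'t': 0.1, 'joints': array([ 1.10649994,  0.42666726,  0.07380912,  1.60655211, -0.03412882,
        1.11077639, -0.06706486]), 'joint_velocities': array([ 2.58222506e-03, -2.00220332e-03,  5.16271872e-04, -1.16834152e-03,
       -2.66612065e-04, -9.37962136e-05,  8.06414357e-04]), 'joint_efforts': array([ 5.65659851e-03, -9.51538110e+01,  3.76953006e+00, -4.64404678e+01,
        1.95291516e-02,  6.47507302e-03, -2.58990065e-05]), 'eef_pos': array([ 0.20889143, -0.64147722,  0.23067674]), 'tool_rot': array([-3.21681617e-04,  8.09212993e-01, -5.87515110e-01, -4.74213091e-04]), 'force': array([0.13277779, 0.29754082, 0.37049739]), 'torque': array([-0.06731598,  0.02096586,  0.04041034]), 'gripper_width': 1.0012095020739993}
```

View pics/scene0.png

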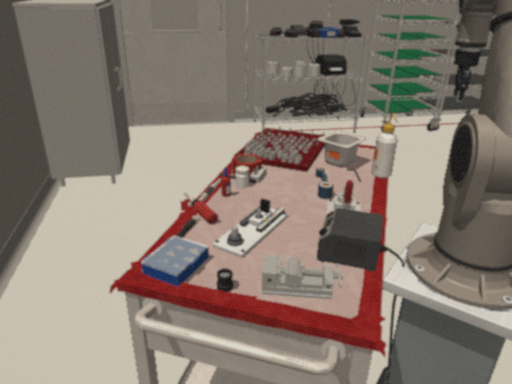

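View pics/top0.png

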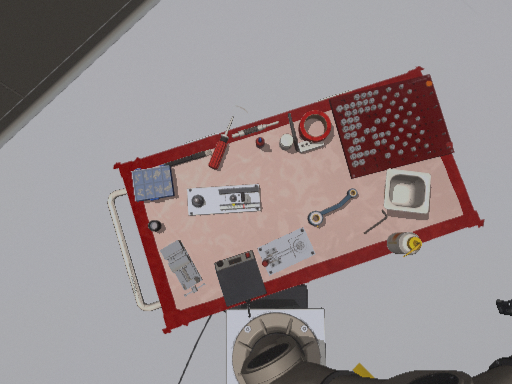

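Top view: the fixture is at about (224,200), with its big pin at left (198,201), so +x runs right. The lever hub is at (316,218) and its end boss at (352,193). Bottle (260,143), jar (287,142) and loupe (155,226) all stand clear. Next I'll write helpers and take close wrist views.

```bash
cat > h.py <<'E'
from workcell import env, eoat, vision
import cv2,numpy as np
from scipy.spatial.transform import Rotation as R
def rot(q): return R.from_quat([q[1],q[2],q[3],q[0]])
def ray(m,u,v,h=384):
    f=h/2/np.tan(np.radians(m['fov_y'])/2)
    return rot(m['rotation']).apply([(u-m['cx'])/f,-(v-m['cy'])/f,-1.])
def onz(m,u,v,z):
    d=ray(m,u,v); p=np.array(m['position']); return p+d*(z-p[2])/d[2]
def proj(m,P):
    f=192/np.tan(np.radians(m['fov_y'])/2)
    c=rot(m['rotation']).inv().apply(np.array(P)-m['position']); return m['cx']-f*c[0]/c[2], m['cy']+f*c[1]/c[2]
def down(yaw): # tool z down, tool x along world angle yaw
    x=np.array([np.cos(yaw),np.sin(yaw),0]); z=np.array([0,0,-1.]); y=np.cross(z,x)
    q=R.from_matrix(np.c_[x,y,z]).as_quat(); return [q[3],q[0],q[1],q[2]]
def snap(n,tag):
    m=vision.camera_model(n); p,d=vision.capture(n)
    cv2.imwrite(f"pics/{tag}.png",p[:,:,::-1]); np.savez(f"{tag}.npz",p=p,d=d,**m); return p,d,m
def load(tag):
    z=np.load(f"{tag}.npz"); return z['p'],z['d'],{k:z[k] for k in('fov_y','cx','cy','position','rotation')}
E
python3 - <<'E'
from h import *
m=vision.camera_model("top")
for n,u,v,z in [("pin",198,201,.06),("slide pin",234,199,.054),("end",260,199,.012),("hub",316,218,.042),("endboss",352,193,.03),("jar",287,142,.061),("bottle",260,143,.096),("loupe",155,226,.038),("redbottle?",265,263,.05),("box",240,262,.06)]:
    print(n,onz(m,u,v,z).round(3))
w=vision.camera_model("wrist"); s=env.get_state(); print(w)
print("cam in tool",rot(s['tool_rot']).inv().apply(w['position']-s['eef_pos']), (rot(s['tool_rot']).inv()*rot(w['rotation'])).as_matrix().round(3))
for P in [(.59,.10,.33),(.55,-.15,.33)]:
  for yaw in np.radians([-90,0,90,180,45,-45,135]):
    j=env.inverse_kinematics(P,down(yaw)); print(P,yaw.round(2),None if j is None else np.round(j,2))
E
```

```text
pin [0.495 0.245 0.06 ]
slide pin [0.501 0.13  0.054]
end [0.505 0.045 0.012]
hub [ 0.44  -0.135  0.042]
endboss [ 0.522 -0.257  0.03 ]
jar [ 0.686 -0.043  0.061]
bottle [0.676 0.046 0.096]
loupe [0.417 0.385 0.038]
redbottle? [0.298 0.032 0.05 ]
box [0.302 0.111 0.06 ]
{'fov_y': 66.60699499658571, 'cx': 253.0517028588881, 'cy': 193.24754162462378, 'position': array([ 0.28507622, -0.61644227,  0.37282202]), 'rotation': array([ 0.79911878, -0.12846142,  0.09426547, -0.57967307])}
cam in tool [-0.00037654 -0.08018723 -0.14214788] [[ 1.    -0.001  0.   ]
 [-0.001 -0.949 -0.315]
 [ 0.001  0.315 -0.949]]
(0.59, 0.1, 0.33) -1.57 [ 0.27  0.3  -0.68  1.63  0.19  1.29 -2.01]
(0.59, 0.1, 0.33) 0.0 [ 0.27  0.3  -0.69  1.63  0.19  1.29 -0.45]
(0.59, 0.1, 0.33) 1.57 [ 0.38  0.33 -0.83  1.62  0.25  1.3   1.08]
(0.59, 0.1, 0.33) 3.14 [ 0.51  0.39 -1.03  1.61  0.34  1.33  2.58]
(0.59, 0.1, 0.33) 0.79 [ 0.31  0.31 -0.73  1.62  0.21  1.29  0.33]
(0.59, 0.1, 0.33) -0.79 [ 0.3   0.31 -0.73  1.62  0.21  1.29 -1.24]
(0.59, 0.1, 0.33) 2.36 [ 0.51  0.39 -1.03  1.61  0.34  1.33  1.79]
(0.55, -0.15, 0.33) -1.57 [ 0.36  0.19 -0.24  1.71  0.05  1.25 -1.46]
(0.55, -0.15, 0.33) 0.0 [ 0.54  0.21 -0.45  1.7   0.1   1.25  0.07]
(0.55, -0.15, 0.33) 1.57 [ 0.69  0.24 -0.64  1.69  0.15  1.26  1.59]
(0.55, -0.15, 0.33) 3.14 [-0.79  0.36  1.23  1.76 -0.35  1.27 -2.62]
(0.55, -0.15, 0.33) 0.79 [ 0.6   0.22 -0.53  1.69  0.12  1.26  0.83]
(0.55, -0.15, 0.33) -0.79 [ 0.42  0.2  -0.31  1.7   0.06  1.25 -0.69]
(0.55, -0.15, 0.33) 2.36 [ 0.98  0.33 -1.03  1.68  0.29  1.3   2.26]
```

```bash
python3 - <<'E'
from h import *
p,d,m=(lambda z:(z['p'],z['d'],vision.camera_model("top")))(np.load("top.npz"))
print("min depth near bottle",d[225:260,380:425].min(), "bin",d[160:220,375:440].min(),"table",np.median(d[180:190,280:300]))
s=env.get_state()
env.move_linear([.25,-.60,.42],rate=.3)
env.goto([.47,-.19,.42],down(np.radians(24)))
env.move_linear([.47,-.19,.18],rate=.3)
snap("wrist","w1")
env.move_linear([.47,-.19,.25],rate=.3)
env.goto([.50,.12,.18],down(0))
snap("wrist","w2")
print(env.get_state()['t'],env.get_state()['eef_pos'])
E
python3 -c "
import cv2,numpy as np
cv2.imwrite('pics/w12.png',cv2.resize(np.vstack([cv2.imread('pics/w1.png'),cv2.imread('pics/w2.png')]),(400,600)))"
```

```text
min depth near bottle 0.0 bin 0.0 table 1.5463088
5.2583 [0.50027803 0.11872057 0.17996439]
```

View pics/w1.png

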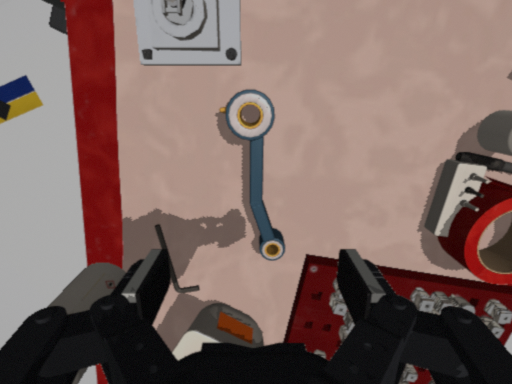

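View pics/w2.png

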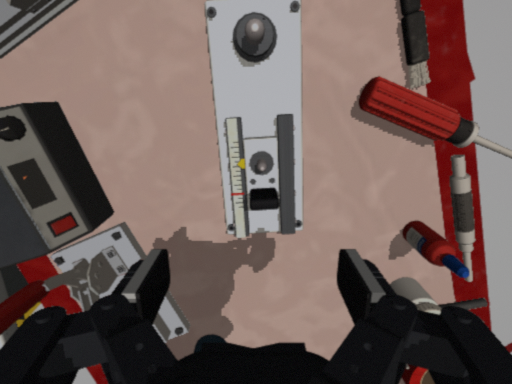

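w1: hub (250,115), end boss (272,248), lever clear all round. w2: fixed pin near (254,35), yellow pointer (242,163), red mark (237,194), grip (264,198). I'll enlarge these for exact pixels.

Run:
```python
from h import *
p1,_,m1=load("w1"); p2,_,m2=load("w2")
a=cv2.resize(p1[80:270,215:295],None,fx=3,fy=3,interpolation=cv2.INTER_CUBIC)
b=cv2.resize(p2[0:75,200:310],None,fx=4,fy=4,interpolation=cv2.INTER_CUBIC)
c=cv2.resize(p2[105:240,200:310],None,fx=4,fy=4,interpolation=cv2.INTER_CUBIC)
o=np.zeros((570,690,3),np.uint8); o[:570,:240]=a
o[:300,245:685]=b
cv2.imwrite("pics/c1.png",o[:,:,::-1]); cv2.imwrite("pics/c2.png",c[:,:,::-1])
h=cv2.cvtColor(p2,cv2.COLOR_RGB2HSV)
def blob(mask,off):
    n,l,s,c=cv2.connectedComponentsWithStats(mask.astype(np.uint8)); return [(s[i].tolist(),(c[i]+off).round(2)) for i in range(1,n) if s[i,4]>4]
hh=h[110:240,205:305]
print("yellow",blob((hh[...,0]>20)&(hh[...,0]<35)&(hh[...,1]>130)&(hh[...,2]>100),[205,110]))
print("red",blob(((hh[...,0]<8)|(hh[...,0]>172))&(hh[...,1]>110)&(hh[...,2]>80),[205,110]))
h1=cv2.cvtColor(p1,cv2.COLOR_RGB2HSV)[80:270,215:295]
print("brass",blob((h1[...,0]>12)&(h1[...,0]<30)&(h1[...,1]>120)&(h1[...,2]>80),[215,80]))
print("blue",blob((h1[...,0]>90)&(h1[...,0]<115)&(h1[...,1]>60),[215,80]))
```

```text
yellow [([33, 48, 7, 11, 55], array([241.6 , 163.49]))]
red [([26, 82, 13, 4, 27], array([237.26, 193.52]))]
brass [([23, 22, 25, 27, 220], array([249.1 , 116.16])), ([5, 27, 6, 6, 30], array([222.7, 109.5])), ([50, 163, 15, 14, 112], array([271.33, 249.6 ]))]
blue [([11, 10, 58, 163, 1657], array([257.79, 180.57]))]
```

View pics/c1.png

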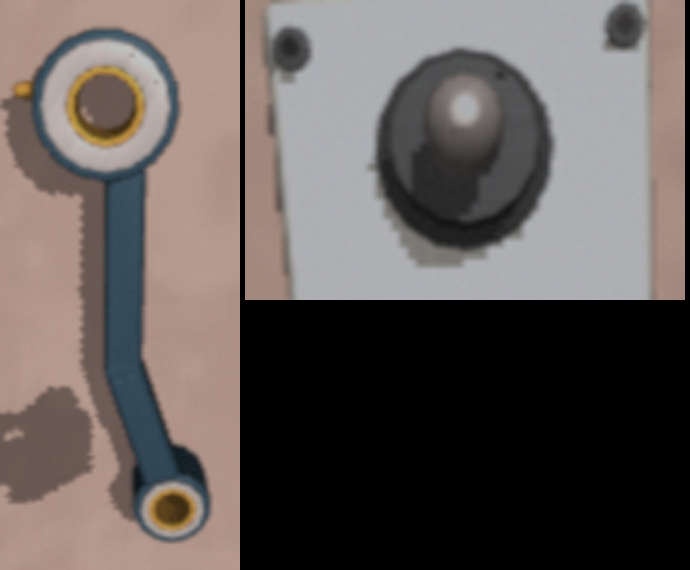

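View pics/c2.png

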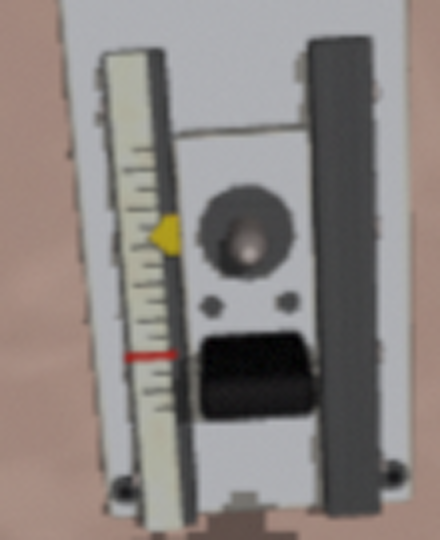

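Crop reading (full-image px): hub bore (250.3,115), end bore (272.3,249.7), fixed pin tip (254.8,28), slide pin tip (261.5,166.2), grip centre about (264,196), pointer about 30 px short of the red mark.

Run:
```python
from h import *
_,_,m1=load("w1"); _,_,m2=load("w2")
H=onz(m1,250.3,115,.042)[:2]; E=onz(m1,272.3,249.7,.030)[:2]; print("hub",H,"end",E,np.linalg.norm(E-H))
F=onz(m2,254.8,28,.06)[:2]; S=onz(m2,261.5,166.2,.054)[:2]; print("fixed",F,"slide",S,np.linalg.norm(S-F))
Y=onz(m2,244.5,164.5,.025); Rd=onz(m2,237.6,193.7,.025); print("yellow",Y,"red",Rd)
# plate / rail direction: rail outer edges top z=.024: right rail right edge crop (372,38)->(380,515)
for a,b,z in [((372,38),(380,515),.024),((105,55),(145,525),.025),((163,50),(197,520),.024)]:
    A=onz(m2,200+a[0]/4,105+a[1]/4,z);B=onz(m2,200+b[0]/4,105+b[1]/4,z);print("rail",A,B,np.degrees(np.arctan2(*(B-A)[1::-1])))
# screws on plate z=.012
sc=[((290-245)/4+200,48/4),((625-245)/4+200,25/4),(200+125/4,105+490/4),(200+393/4,105+475/4)]
C=[onz(m2,u,v,.012)[:2] for u,v in sc]; print("screws",C)
d=(C[2]-C[0]+C[3]-C[1]);print("centre",np.mean(C,0),"ang",np.degrees(np.arctan2(d[1],d[0])))
G=[onz(m2,200+u/4,105+v/4,.066)[:2] for u,v in[(206,370),(303,362),(207,418),(317,405)]];print("grip top corners",G)
d=E-H;print("hole line ang",np.degrees(np.arctan2(d[1],d[0])))
```

```text
hub [ 0.44160143 -0.13229537] end [ 0.52392555 -0.25743687] 0.14979204094689944
fixed [0.50076947 0.25164458] slide [0.50729718 0.13794248] 0.11388932289218219
yellow [0.49048247 0.13303467 0.025     ] red [0.48280427 0.10113898 0.025     ]
rail [0.53871553 0.18310167 0.024     ] [0.54654535 0.0533575  0.024     ] -86.5464961476766
rail [0.47288782 0.1790902  0.025     ] [0.48045289 0.05069698 0.025     ] -86.62796757456528
rail [0.48717371 0.18022376 0.024     ] [0.49506767 0.05176511 0.024     ] -86.48351639372959
screws [array([0.46056569, 0.27430282]), array([0.53797942, 0.27891846]), array([0.47400051, 0.05542012]), array([0.55161318, 0.06022649])]
centre [0.5060397  0.16721697] ang -86.46016682622972
grip top corners [array([0.49796214, 0.11106558]), array([0.52038658, 0.11303478]), array([0.49817829, 0.0991323 ]), array([0.52392227, 0.10241176])]
hole line ang -56.6611492247996
```

The geometry is consistent: the holes measure 149.8 mm apart, the fixture angle is −86.5°, and the fixed pin from the plate screws agrees with its tip within 1 mm. Estimates of the slide travel needed range from 31 to 36 mm, because of parallax. I'll grip the slide across the track, move it 32 mm, then look from directly above.

```bash
cat >> h.py <<'E'
ANG=np.radians(-86.5); X=np.array([np.cos(ANG),np.sin(ANG),0]); Y=np.array([-X[1],X[0],0])
FY=down(np.radians(3.5))
E
cat > slide.py <<'E'
import sys
from h import *
gx,gy,dist,tag=float(sys.argv[1]),float(sys.argv[2]),float(sys.argv[3]),sys.argv[4]
g=np.array([gx,gy,.037])
env.goto(g+[0,0,.06],FY)
if env.move_linear(g,rate=.12,force_limit=12): print("contact on descent!",env.get_state())
eoat.command_gripper(0.0); s=env.get_state(); print("w",s['gripper_width'],s['eef_pos'],s['force'])
print("stop?",env.move_linear(s['eef_pos']+X*dist,rate=.04,force_limit=25))
s=env.get_state(); print(s['eef_pos'],s['force'])
eoat.command_gripper(0.9)
e=env.get_state()['eef_pos']
env.move_linear(e+[0,0,.08],rate=.2)
env.move_linear(np.array([.515,.023,.13]),rate=.2)
snap("wrist",tag); print(env.get_state()['t'])
p=cv2.imread(f"pics/{tag}.png"); m=vision.camera_model("wrist")
u,v=map(int,proj(m,[.51,.1,.03])); print(u,v)
c=p[max(0,v-70):v+70,max(0,u-70):u+70]; print("crop origin",max(0,u-70),max(0,v-70)); cv2.imwrite(f"pics/{tag}c.png",cv2.resize(c,None,fx=4,fy=4,interpolation=cv2.INTER_CUBIC))
E
python3 slide.py .510 .1064 .032 s1
```

```text
w 0.314198645465877 [0.51023783 0.10639331 0.03743234] [-2.89865432 -1.02610529  8.29209829]
stop? False
[0.51226531 0.07361783 0.03745337] [-1.54401216 -1.89470616  6.06875675]
9.4083
254 102
crop origin 184 32
```

View pics/s1c.png

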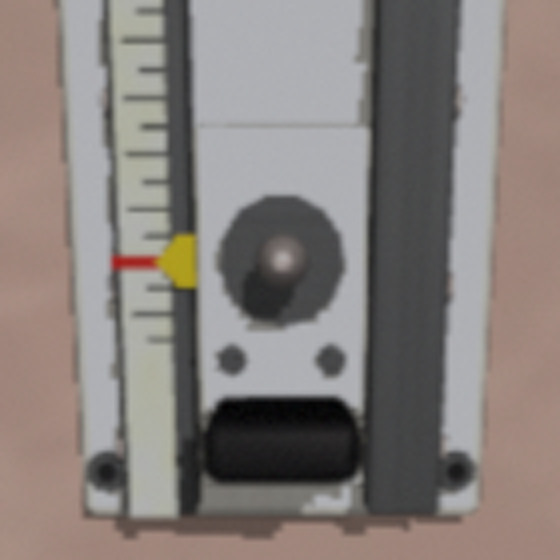

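The pointer now stands on the red line (crop: pointer centre row ~261, red ~263, about 5.4 px per mm), seen with no parallax. I'll measure the remainder and re-measure the fixed pin line.

Run:
```python
from h import *
p,_,m=load("s1"); h=cv2.cvtColor(p,cv2.COLOR_RGB2HSV).astype(int)
def sub(mask):
    ys,xs=np.nonzero(mask); return xs,ys
R0=(slice(60,130),slice(195,250)); hh=h[R0]
rm=((hh[...,0]<8)|(hh[...,0]>172))&(hh[...,1]>110)&(hh[...,2]>70)
ym=(hh[...,0]>20)&(hh[...,0]<35)&(hh[...,1]>130)&(hh[...,2]>80)
# red line weighted by redness
rgb=p[R0].astype(float); w=np.clip(rgb[...,0]-rgb[...,1]-60,0,None); w[:, 27:]=0; w[:,:10]=0
yy,xx=np.mgrid[60:130,195:250]
print("red",(w*xx).sum()/w.sum(),(w*yy).sum()/w.sum())
wy=np.clip(np.minimum(rgb[...,0],rgb[...,1])-rgb[...,2]-60,0,None)
print("yel",(wy*xx).sum()/wy.sum(),(wy*yy).sum()/wy.sum())
xs,ys=sub(ym);print(ys.min()+60,ys.max()+60,xs.min()+195)
a=onz(m,(w*xx).sum()/w.sum(),(w*yy).sum()/w.sum(),.025); b=onz(m,(wy*xx).sum()/wy.sum(),(wy*yy).sum()/wy.sum(),.028)
print("along-x red-yellow mm",(a-b)@X*1000)
print("slide tip",onz(m,184+284/4,32+258/4,.054))
print("red",a)
C=[onz(m,184+u/4,32+v/4,.012) for u,v in((106,471),(456,471))];print("screws",C)
```

```text
red 216.5061919504644 97.05727554179566
yel 228.66279744631456 96.87444379957438
90 103 223
along-x red-yellow mm 0.13250193851001738
slide tip [0.5103237  0.10325956 0.054     ]
red [0.47968699 0.10101044 0.025     ]
screws [array([0.47371879, 0.05594591, 0.012     ]), array([0.55154084, 0.0606769 , 0.012     ])]
```

Pointer-to-red error is 0.13 mm, so the slide is set. Now the lever: grasp at the balance point, lift, and check the hole positions in the hand.

```bash
cat >> h.py <<'E'
def r2(a): return np.array([[np.cos(a),-np.sin(a)],[np.sin(a),np.cos(a)]])
HUB=np.array([-.0437,-.0067]); END=np.array([.104,.0193])
OFF=np.arctan2(.026,.1477)
E
python3 - <<'E'
from h import *
H=np.array([.44160,-.13230]); E=np.array([.52393,-.25744]); d=E-H
la=np.arctan2(d[1],d[0])-OFF
O=(H+E)/2-r2(la)@((HUB+END)/2); print("origin",O,np.degrees(la))
q=down(la+np.pi/2)
env.move_linear(env.get_state()['eef_pos']+[0,0,.06],rate=.25)
eoat.command_gripper(0.7)
env.goto([*O,.12],q)
print("contact",env.move_linear([*O,.005],rate=.12,force_limit=12),env.get_state()['eef_pos'])
eoat.command_gripper(0.0); s=env.get_state(); print("w",s['gripper_width'],s['eef_pos'],s['force'])
env.move_linear([*s['eef_pos'][:2],.06],rate=.1)
env.move_linear([*s['eef_pos'][:2],.24],rate=.25)
env.wait(.3); s2=env.get_state(); print(s2['gripper_width'],s2['force']-s['force'],s2['torque']-s['torque'],s2['t'])
p,_,m=snap("wrist","l1")
# expected
z0=s2['eef_pos'][2]-s['eef_pos'][2]
for n,v,zz in(("hub",HUB,.042),("end",END,.030)):
    w=s2['eef_pos'][:2]+r2(la)@v; print(n,proj(m,[*w,zz+z0]))
E
```

```text
origin [ 0.46502785 -0.16968854] -66.64259163947915
contact False [ 0.46550211 -0.16971576  0.00557955]
w 0.14737115431527137 [ 0.46522895 -0.16985246  0.00548227] [-2.16199653  0.83506182  8.88831477]
0.1515462632788336 [  1.94709399  -2.07639154 -12.62198661] [-0.07348996 -0.46675354  0.03575792] 14.4167
hub (np.float64(236.59551527769145), np.float64(199.24895119800084))
end (np.float64(286.80598446808597), np.float64(432.69508486263504))
```

View pics/l1.png

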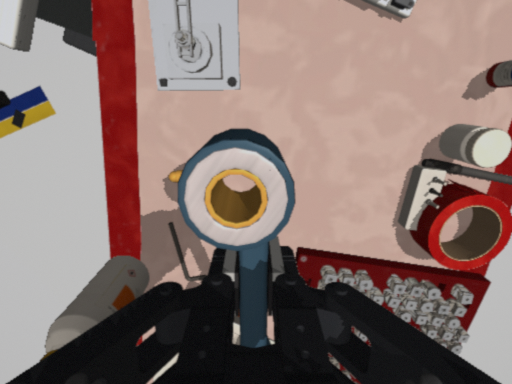

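Held: hub bore is at (236,198) against a predicted (236.6,199.2), so there is no slip. Next I'll check that the hub face is level using depth, then carry it over the fixture.

```bash
cat > lvl.py <<'E'
from h import *
def level(tag,cu,cv,r0,r1):
    p,d,m=load(tag); f=192/np.tan(np.radians(m['fov_y'])/2)
    yy,xx=np.mgrid[:384,:512]; r=np.hypot(xx-cu,yy-cv)
    k=(r>r0)&(r<r1)&(d>0)&(p.min(2)>150)
    c=np.c_[(xx[k]-m['cx'])*d[k]/f,-(yy[k]-m['cy'])*d[k]/f,-d[k]]
    W=rot(m['rotation']).apply(c)+m['position']
    A=np.c_[W[:,:2]-W[:,:2].mean(0),np.ones(len(W))]
    for _ in range(3):
        s=np.linalg.lstsq(A,W[:,2],rcond=None)[0]; e=W[:,2]-A@s; g=abs(e)<2.5*e.std()+1e-6; A,W=A[g],W[g]
    print(tag,len(W),"grad deg",np.degrees(s[:2]).round(2),"z",s[2].round(4),"rms",e.std().round(4))
    return s
E
python3 - <<'E'
from lvl import *
s=level("l1",236,198,33,54)
la=np.radians(-66.64); x=r2(la)[:,0]; print("pitch along lever x deg",np.degrees(s[:2]@x)); print("expected z", .24-.0055+.042)
F=np.array([.5010,.2527]); lt=ANG-OFF
O=F-r2(lt)@HUB; q=down(lt+np.pi/2); print("target",O,np.degrees(lt+np.pi/2),"end at",O+r2(lt)@END)
env.goto([*O,.27],q)
env.move_linear([*O,.16],rate=.12); env.wait(.3)
p,d,m=snap("wrist","f1"); st=env.get_state(); print(st['eef_pos'],st['gripper_width'],st['t'])
print("hub px",proj(m,[*(st['eef_pos'][:2]+r2(lt)@HUB),st['eef_pos'][2]-.0055+.042]),"pin px",proj(m,[*F,.06]))
snap("scene","f1s"); snap("top","f1t")
c=cv2.imread("pics/f1s.png")[130:280,190:320]; c=cv2.resize(c,None,fx=3,fy=3,interpolation=cv2.INTER_CUBIC)
w=cv2.imread("pics/f1.png")[0:384,80:480]
o=np.zeros((450,800,3),np.uint8); o[:384,:400]=w; o[:450,405:795]=c; cv2.imwrite("pics/f1c.png",o)
E
```

```text
l1 4178 grad deg [-0.08  0.04] z 0.2752 rms 0.0006
pitch along lever x deg -0.07026554411552569
expected z 0.27649999999999997
target [0.50272257 0.20852294] -6.483635348711728 end at [0.51015551 0.10300876]
[0.50283909 0.20851368 0.16023929] 0.149952428914198 17.3083
hub px (np.float64(237.04737999205545), np.float64(198.6567755800173)) pin px (np.float64(245.53954822772488), np.float64(143.96579421501164))
```

View pics/f1c.png

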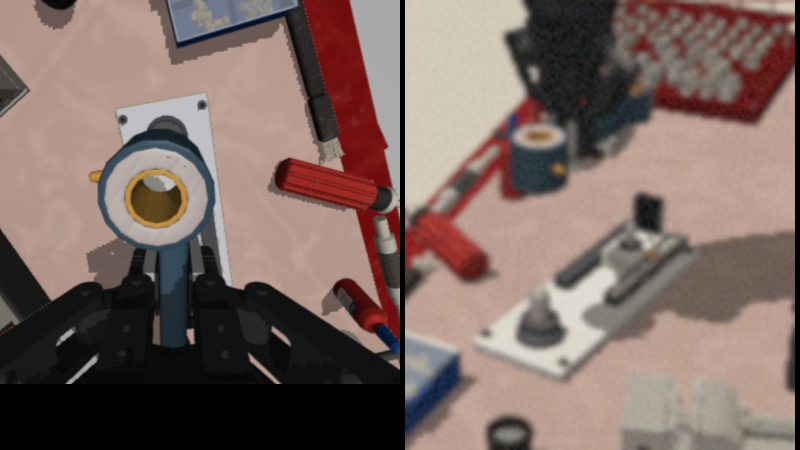

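Level within 0.1°, and the path below is clear. I'll refine the hub position from this image, using the same camera as the pin measurement so its bias cancels, and then descend.

```bash
cat > fin.py <<'E'
from lvl import *
def ring(tag):
    p,_,m=load(tag); h=cv2.cvtColor(p,cv2.COLOR_RGB2HSV)
    k=((h[...,1]<60)&(h[...,2]>150)).astype(np.uint8); k[:130]=0;k[255:]=0;k[:,:175]=0;k[:,300:]=0
    b=((h[...,0]>12)&(h[...,0]<32)&(h[...,1]>110)&(h[...,2]>60)).astype(np.uint8); b[:150]=0;b[250:]=0;b[:,:195]=0;b[:,280:]=0
    c=max(cv2.findContours(b,cv2.RETR_EXTERNAL,cv2.CHAIN_APPROX_NONE)[0],key=cv2.contourArea)
    e=cv2.fitEllipse(cv2.convexHull(c)); return e,m
E
python3 - <<'E'
from fin import *
F=np.array([.5010,.2527]); lt=ANG-OFF
e,m=ring("f1"); print(e)
hub=onz(m,*e[0],.160-.0055+.042)[:2]; print("hub cam-measured",hub,"err mm",(hub-F)*1000)
level("f1",236,198,33,54)
O=F-r2(lt)@HUB
corr=np.clip((F-hub)/2,-.0015,.0015); print("corr",corr)
T=O+corr
env.move_linear([*T,.115],rate=.1)
print("contact",env.move_linear([*T,.0860],rate=.05,force_limit=15))
env.wait(.5); s=env.get_state(); print(s['eef_pos'],s['tool_rot'],down(lt+np.pi/2),s['gripper_width'],s['force'],s['t'])
snap("wrist","f2"); snap("scene","f2s"); snap("top","f2t")
c=cv2.resize(cv2.imread("pics/f2s.png")[150:270,190:320],None,fx=3,fy=3,interpolation=cv2.INTER_CUBIC)
t=cv2.resize(cv2.imread("pics/f2t.png")[130:280,140:300],None,fx=2.5,fy=2.5,interpolation=cv2.INTER_CUBIC)
o=np.zeros((380,795,3),np.uint8); o[:375,:400]=t; o[:360,405:795]=c; cv2.imwrite("pics/f2c.png",o)
for n in("scene","top"):
    mm=vision.camera_model(n); print(n,"pin px",proj(mm,[*F,.06]),"hub top px",proj(mm,[*F,.1225]))
E
```

```text
((235.6715545654297, 197.97840881347656), (58.36979675292969, 62.47275924682617), 99.34822845458984)
hub cam-measured [0.50060392 0.25294201] err mm [-0.39608467  0.24200808]
f1 4008 grad deg [ 0.01 -0.06] z 0.1963 rms 0.0006
corr [ 0.00019804 -0.000121  ]
contact False
[0.50295716 0.20838751 0.08606075] [-9.10924634e-06  9.98396965e-01 -5.65994616e-02  4.51952001e-05] [np.float64(-0.0), np.float64(0.998399756589839), np.float64(-0.05655020814594962), np.float64(0.0)] 0.14981238264831898 [ 0.06166241 -0.77529011 -3.54240403] 19.2417
scene pin px (np.float64(234.4437379568542), np.float64(225.64869791356742)) hub top px (np.float64(234.27901469079765), np.float64(203.34815543203698))
top pin px (np.float64(195.60960551893103), np.float64(199.15226413198494)) hub top px (np.float64(193.27169615059802), np.float64(197.31031789431793))
```

View pics/f2c.png

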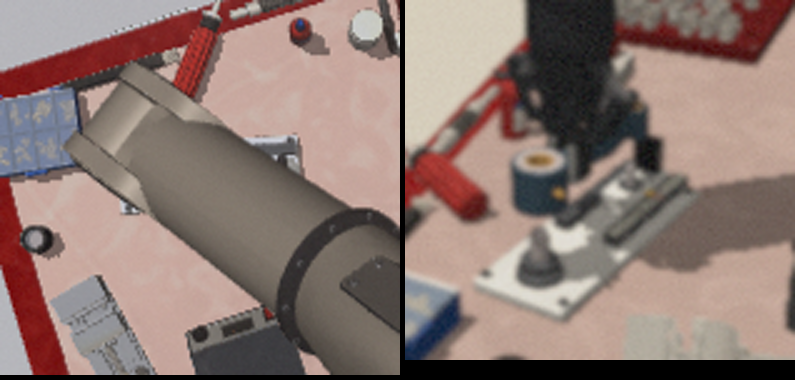

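Scene view: the hub top is at (235.3,203.3) against a predicted (234.3,203.3), and the pin tip at (235,226.7) against (234.4,225.6). The hub is therefore over the pin within about 1 mm, nothing is touching and the bystanders are undisturbed. Handing in.

Run:
```python
from lvl import *
level("f2",236,198,33,54)
env.hand_in(); s=env.get_state(); print(s['t'],s['eef_pos'],s['gripper_width'])
```

```text
f2 3221 grad deg [ 0.   -0.19] z 0.1221 rms 0.0006
the job is handed in; nothing more can be done
the job is handed in; nothing more can be done
```

The fixture is set, and the job was handed in with the lever still held level over the two pins, at about 19 s on the robot's clock.

- **Slide:** I moved it 32 mm by the black grip and let go. Seen from straight above, the pointer was 0.13 mm from the middle of the red line.
- **Lever:** I picked it up at the balance point and carried it over from above. No contact was detected on the way down.
- **Level:** the hub face tilts about 0.2° or less. Its height puts the underside at about 80 mm, which is 20 mm above the fixed pin tip and 26 mm above the thin one.
- **Hub hole:** just before the final descent it was within about 0.5 mm of the fixed pin. The scene camera agreed to about 1 mm once lowered.
- **Small hole:** I did not see it over the thin pin, because the gripper hides it. Its position, also good to about 1 mm, is worked out from the lever's known shape and the tool's angle.
- **Bystanders:** the jar, bottle and loupe look undisturbed in the last pictures.

Early estimates of how far to move the slide disagreed, at 31 to 36 mm. I took that as parallax, and the view from straight above settled it. The top camera could not check the final pose because the arm was in the way. My last read-out of the robot's state was refused because the job had already been handed in.

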